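# Isolate the test-stand box and rock its relay out of the socket

## Task

The gearbox test-stand control box needs its plug-in relay changed. First switch the supply off at the locking toggle on the front deck: lift its spring collar, swing the lever over towards the robot and let the collar drop back into its lock. Then rock the relay gently to the left and to the right in turn, along its rail, until its blades come free - do not yank or wrench it, or the socket comes off the rail - and set it down in the black parts tray without dropping it, leaving the other things on the bench where they are.

Things in the scene. Friction and masses are not known exactly. Their poses are not given: they have to be found in the camera images.
- box: Control box, lid off: grey steel shell 220 (x) x 280 (y) x 48 mm on the bench. Origin: centre of its underside. Its front (-x) is a closed deck, 62 mm deep, its top 50 mm above the bench, with the toggle, two lamps and a knob (up to 68 mm above the bench); behind it is the open compartment with the mounting rail along y. In there nothing but the relay stands higher than 51 mm above the bench.
- toggle: Base of the locking toggle, fixed on the deck (axes parallel to the box's, x pointing to the rear of the box). Origin on the deck's surface, under the lever's pivot. Bushing 21 mm across and 13.5 mm high with a round-topped locking ridge up to 25.8 mm (6.6 mm in x, 12 mm in y).
- toggle_pivot (a point): The lever's pivot, 4 mm above the deck; the lever turns about the box's y axis through this point.
- lever (a joint): Lever angle (rad): 0 = ON, leaning 0.33 rad to the rear (+x of the box); 0.66 = OFF, leaning 0.33 rad to the front, towards the robot. It is upright at 0.33. It stays locked at either end unless the collar is lifted.
- collar (a joint): Lift of the locking collar along the lever (m): 0 = down (locked at the ends), 0.0095 = highest. It clears the bushing's ridge from 0.0065 on; past the middle it slides down the far side by itself. A spring pushes it down with 5 N (6.5 N at 7.5 mm).
- collar_grip (a point): Middle of the collar's grip, on the lever's axis, 38 mm from the pivot when the collar is down. The steel collar is 16 mm across; the grip runs 12 mm above and below this point along the lever. The lever's tip stands 26 mm beyond this point. The axes of this point: z along the lever, outward; y as the box's y.
- rail_foot: Foot of the relay socket, fixed on the mounting rail (axes parallel to the box's). Origin: on the rail, 15.5 mm above the bench, under the middle of the socket. The socket measures 76 (x) x 40 (y) mm; its top is 26 mm above this origin, and the relay's base rests on it.
- socket (a joint): Lift of the socket off its rail clip (m): 0 = clipped home. The clip bears an upward pull of about 24 N, less than one row of blades holds; beyond that it gives way and the socket rises.
- socket_top (a point): Middle of the socket's top, which carries the relay's base. Sprung contacts 2.5 mm below it hold each row of blades with 25 to 35 N of friction. Tilt the relay about the box's x axis (side to side along the rail) and one row rises while the other stays, with little net pull: leans of 0.1 to 0.15 rad suffice; near 0.2 rad the blades jam in their slots. A row is free after 9.5 mm of rise.
- relay: The plug-in relay, fully plugged in: upright block 34 (x) x 36 (y) x 55 mm, clear cover, black base, about 90 g. Origin: middle of the underside of its base; axes as the box's while plugged in. Four flat blades (3 x 6 mm, 12 mm long) stick out below in two rows, at y = -11 and y = +11 mm, x = -8 and +8 mm.
- relay_top (a point): Middle of the relay's top face, 55 mm above the relay's origin.
- tray: Black open parts tray, 150 (x) x 110 (y) x 30 mm outside, walls and floor 3 mm, loose (0.5 kg). Origin: centre of its underside.
- valve_body: Aluminium valve-body casting, 150 x 100 x 34 mm, loose, 1.4 kg: leave alone. Origin: centre of its underside.
- multimeter: Multimeter lying on its back, 150 x 75 x 46 mm: leave alone. Origin: centre of its underside.
- carton: Small upright cardboard carton, 46 x 48 x 74 mm: leave alone. Origin: centre of its underside.
- screwdriver: Screwdriver, 200 mm long, lying near the robot: leave alone.
There are look-alikes about, which are no part of the job. Leave any purple look-alike of the relay alone. Several things have the shape of the tray; the one meant has the colours described above.

How it is judged (in metres and radians):
On the way, in this order (a step that is already met when the one before it is completed fails the run):
1. the toggle is off and its collar has dropped back into its lock, the relay still plugged in (value of joint lever above 0.6 rad and value of joint collar below 0.0015 m and z of relay in the frame of rail_foot below 0.029 m), for 0.2 s.
2. the relay is leaning over to the left (+y of the box) by 2.5 degrees or more, its blades still in the socket (angle between relay's own z axis and vertical above 0.044 rad and y of relay_top in the frame of rail_foot above 0.0015 m and z of relay in the frame of rail_foot below 0.036 m), for 0.05 s.
3. the relay is leaning over to the right (-y of the box) by 2.5 degrees or more, its blades still in the socket (angle between relay's own z axis and vertical above 0.044 rad and y of relay_top in the frame of rail_foot below -0.0015 m and z of relay in the frame of rail_foot below 0.036 m), for 0.05 s.
4. the relay is clear of the socket, the socket still on its rail (z of relay in the frame of rail_foot above 0.042 m and value of joint socket below 0.001 m), for 0.1 s.
At the end, for the whole second after the job is handed in: The lever is off (beyond 0.6 rad) with its collar down (within 1.5 mm), the socket is home on its rail (within 1 mm), and the relay rests still inside the tray, on its floor, upright or on its side (value of joint lever above 0.6 rad and value of joint collar below 0.0015 m and value of joint socket below 0.001 m and x of relay in the frame of tray between -0.07 and 0.07 m and y of relay in the frame of tray between -0.05 and 0.05 m and z of relay in the frame of tray below 0.024 m and linear speed of relay below 0.02 m/s); the robot touches nothing.
It fails at once if the socket is pulled up off its rail by more than 2.5 mm (value of joint socket above 0.0025 m).
It fails at once if the relay is drawn more than 4 mm while the supply is not switched off (z of relay in the frame of rail_foot above 0.03 m and value of joint lever below 0.6 rad).
It fails at once if the relay is wrenched over by more than 12 degrees while its blades are in the socket (angle between relay's own z axis and vertical above 0.21 rad and distance between relay and socket_top below 0.008 m).
It fails at once if the relay is dropped: it falls at more than 0.7 m/s out of the gripper (linear speed of relay above 0.7 m/s and contact force between the fingers and relay below 0.05 N).
It fails at once if the valve body, the multimeter, the carton or the screwdriver is shifted by more than 15 mm, or the tray by more than 30 mm (distance of any of valve_body, multimeter, carton, screwdriver from where it was at the start of the episode above 0.015 m or distance of tray from where it was at the start of the episode above 0.03 m).
It also fails if it takes over 53 s, if anything falls off the work surface, if the arm or the gripper's body presses on something with over 40 N, if the wrist force passes 120 N, or if a joint passes its speed limit or range.

## Robot

A 6-joint arm with a two-finger parallel gripper is mounted at the origin on the work surface. World frame = base frame: x ahead of the robot, y to its left, z up, the work surface at z = 0. Lengths are in mm, angles in rad, forces in N, time in s.
With the tool pointing down it reaches from about 350 to 775 mm from the base axis. Payload 7.3 kg.
Tool frame: the origin (TCP) lies at the very end of the fingers, on their centre line; the grasp point (between the pads) lies 19 mm behind it; z points along the fingers, y is the line along which they close (so a half turn about z gives the same grasp; the last joint's range is limited). The gripper opens to 92 mm and grips with 3 to 60 N. Pads are 19 mm wide; open, the fingers measure 130 mm over their backs; the gripper's body (75 mm by 190 mm) begins 47 mm behind the grasp point.
Start: joints at [-1.391, 0.342, 1.524, -0, 1.275, -0.146], TCP at [168.058, -497.395, 226.741] pointing down, gripper open.
Joint ranges: [-2.53, 2.53], [-0.77, 2.02], [0.04, 2.7], [-1, 4.14], [0.28, 2.66], [-3.11, 3.11]. Speed limits (rad/s): [2.57, 2.57, 3.14, 3.14, 3.14, 3.14].

## Interface

Orientations are given as [roll, pitch, yaw] about the fixed x, y, z axes, in that order (R = Rz(yaw) Ry(pitch) Rx(roll)).
In Python, from plant import * gives the robot as it stands.
- The arm moves only by the tool arm_command, never from a script. Its arguments are lists of equal length, an entry for each row: "gripper": the finger opening in mm, from 0 to 91.8; "dp": the shift along the tool's x, y, z in units of 25 mm (1.0 is 25 mm), a list of three; "twist": the turn about the tool's z in units of 5 degrees (1.0 is 5 degrees). A call has exactly 5 rows; each row shifts and turns the commanded pose from where the row before left it, along the tool's axes as they then stand; what a row does not reach is not made up. A row lasts 1/8 s, in which the tool goes at most 62.5 mm and 10.7 degrees, less where a joint would pass 70% of its speed; a pose out of reach is approached as far as the arm can. A call is refused whole if a number of a shift passes 1 or a number of a turn 1, either way. A call with a gripper value outside its range is refused whole. The fingers move at their own pace and stop on an object; the grip force is fixed at half the most. Time passes only in rows, so rows that do not move let the fingers close, or fill a call up. It gives the time, the measured TCP pose, the force, the opening and the grip force at its end, in the units of the state.
- get_obs(): the state, without advancing time (a new reading comes with each control period).
- capture(name): name is "scene" or "top" or "wrist"; returns the picture (384x512x3 uint8, red, green, blue); there is no depth.
- get_calibration(name): a dict with "mtx" (3x3 intrinsics, pixels), "dist_coeffs" ([k1, k2, p1, p2, k3] as OpenCV has them; the pictures are not rectified), "position" and "attitude" of the camera in the world; the wrist camera has in their place "mount" (4x4, takes a point from camera to tool coordinates, whose origin is the TCP and whose axes are the flange's). Camera axes: x right, y down, z forward; pixel columns grow to the right and rows downward; lengths in mm; the calibration is good to about 2 mm. A picture is of the moment at which its call begins: read the wrist's pose just before it. get_calibration takes no time and is no camera call.
- close_job(): hands the job in; it is judged then, once.
The state is a dict: "time": time; "joint_positions": joint angles; "dq": joint speeds; "tau": joint torques, N m; "tool_pos": TCP position; "tcp_rot": TCP orientation; "contact_force": force on the tool from outside, world axes, zero at the start; "moment": the same for the moment, N m; "grip_width": finger opening in mm; "finger_force": force on a finger pad.
Only numpy, scipy, OpenCV 4.12 (cv2) and the standard library are available. Lean on these libraries where they do the work, as an engineer would, in place of code of your own. Each camera call takes 0.05 s, during which the arm holds its last target. There are 200 camera calls.

## Working session

There is one attempt and no reset: what is moved stays moved. The work goes in short steps, Python scripts to look and compute and a tool call to move; the robot and the scene stay as the last step left them, time stands still between calls to the robot, and variables do not carry over. Pictures are saved under pics/ and viewed, at most 10 in all, crops included, and the job is handed in when it is done.

Besides the shell and the picture viewer there is one more tool, called after "Call:" as name([rows], argument=value, ...), one row to a line, values as JSON. arm_command: Moves the arm, as the interface text tells. Its arguments: {"type":"object","properties":{"gripper":{"type":"array"},"dp":{"type":"array"},"twist":{"type":"array"}},"required":["gripper","dp","twist"]}

```bash
mkdir -p pics; ls; python3 - <<'E'
from plant import *
import cv2
o=get_obs();print({k:np.round(v,3) if 0 else v for k,v in o.items()})
for n in("scene","top","wrist"):
    im=capture(n);cv2.imwrite(f"pics/{n}0.png",im[:,:,::-1]);print(n,get_calibration(n))
a=cv2.imread("pics/scene0.png");b=cv2.imread("pics/top0.png")
E
```

```text
pics
{'time': 0.0, 'joint_positions': array([-1.39102488e+00,  3.42728082e-01,  1.52502373e+00,  1.01860439e-05,
        1.27536764e+00, -1.45970778e-01]), 'dq': array([-0.00121861,  0.00025846,  0.00109299, -0.00087454,  0.00210828,
       -0.0009005 ]), 'tau': array([-2.66489078e-03, -4.31247640e+01, -2.44207907e+01,  7.16361590e-02,
        5.58827980e-02, -1.12232040e-04]), 'tool_pos': array([ 167.97254882, -496.98076537,  226.03982726]), 'tcp_rot': array([-3.14008351e+00, -2.31713515e-04,  3.25739079e-01]), 'contact_force': array([ 0.43630071, -0.29035382,  0.53655325]), 'moment': array([-0.06874277, -0.02079501, -0.01317562]), 'finger_force': 0.0, 'grip_width': 91.7629428536207}
scene {'mtx': array([[376.53277013,   0.        , 249.60580174],
       [  0.        , 376.53277013, 195.12642773],
       [  0.        ,   0.        ,   1.        ]]), 'dist_coeffs': array([-0.02424388,  0.        ,  0.        ,  0.        ,  0.        ]), 'position': array([1116.27839282,  355.73513687,  741.9126409 ]), 'attitude': array([-2.31605852,  0.02094995,  2.19543892])}
top {'mtx': array([[49
[... 280 characters left out ...]
6, 1354.11968083]), 'attitude': array([-3.00746291e+00, -1.97372151e-03, -1.60055198e+00])}
wrist {'mtx': array([[338.7726705 ,   0.        , 251.50803833],
       [  0.        , 338.7726705 , 193.76919003],
       [  0.        ,   0.        ,   1.        ]]), 'dist_coeffs': array([-0.07324829,  0.        ,  0.        ,  0.        ,  0.        ]), 'mount': array([[ 3.84366580e-04, -9.55751053e-01, -2.94176439e-01,
         7.91635808e+01],
       [ 9.99999914e-01,  3.22139763e-04,  2.59983872e-04,
         5.04143318e-01],
       [-1.53713931e-04, -2.94176514e-01,  9.55751095e-01,
        -1.57280064e+02],
       [ 0.00000000e+00,  0.00000000e+00,  0.00000000e+00,
         1.00000000e+00]])}
```

View pics/top0.png

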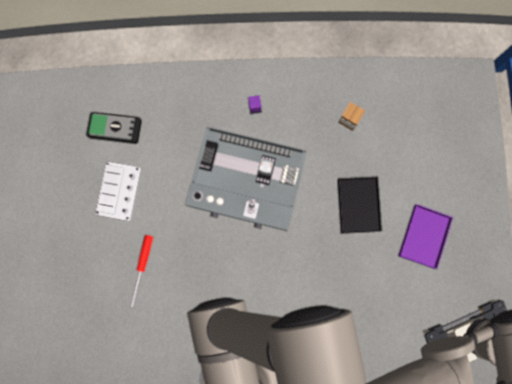

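View pics/scene0.png

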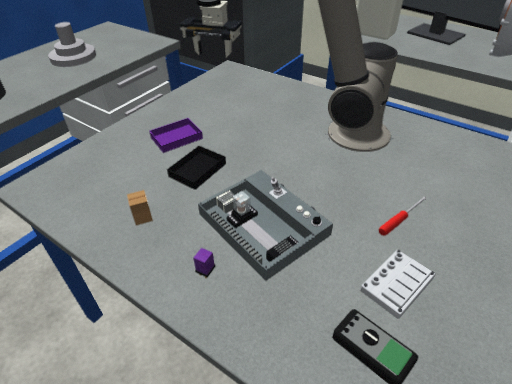

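The top view shows the box with corners at about (209,128), (305,150), (288,229) and (187,206). In it are the toggle at (251,207), the relay at (265,168), the black tray at (359,205) and the screwdriver at (140,270). The purple decoys are at (255,103) and (425,237). The scene view agrees: toggle (277,187), relay (240,205), black tray (197,166).

```bash
cat > h.py <<'E'
from plant import *
import cv2, numpy as np
from scipy.spatial.transform import Rotation as Ro
def Tt(o):
    T=np.eye(4);T[:3,:3]=Ro.from_euler('xyz',o["tcp_rot"]).as_matrix();T[:3,3]=o["tool_pos"];return T
def cam(n,o=None):
    c=get_calibration(n)
    if n=="wrist": T=Tt(o)@c["mount"]
    else:
        T=np.eye(4);T[:3,:3]=Ro.from_euler('xyz',c["attitude"]).as_matrix();T[:3,3]=c["position"]
    return c,T
def rays(ct,px):
    c,T=ct
    p=cv2.undistortPoints(np.array(px,float).reshape(-1,1,2),c["mtx"],c["dist_coeffs"]).reshape(-1,2)
    d=np.c_[p,np.ones(len(p))]@T[:3,:3].T
    return T[:3,3],d
def onz(ct,px,z):
    o,d=rays(ct,px);return o+d*((np.reshape(z,-1)-o[2])/d[:,2])[:,None]
def proj(ct,P):
    c,T=ct;P=np.atleast_2d(np.array(P,float));W=np.linalg.inv(T)
    return cv2.projectPoints(P,cv2.Rodrigues(W[:3,:3])[0],W[:3,3],c["mtx"],c["dist_coeffs"])[0].reshape(-1,2)
def tri(ctpx):
    A=np.zeros((3,3));b=np.zeros(3)
    for ct,px in ctpx:
        o,d=rays(ct,[px]);d=d[0]/np.linalg.norm(d[0]);M=np.eye(3)-np.outer(d,d);A+=M;b+=M@o
    return np.linalg.solve(A,b)
E
python3 - <<'E'
from h import *
t=cam("top");s=cam("scene")
C=onz(t,[(209,128),(305,150),(288,229),(187,206)],48);print(C.round(0),C.mean(0))
print("sides",[np.linalg.norm(C[i]-C[(i+1)%4]).round() for i in range(4)])
v=C[0]-C[1];print("yaw",np.degrees(np.arctan2(v[1],v[0]))-90, )
v=C[0]-C[3];print("yaw",np.degrees(np.arctan2(v[1],v[0])))
print("toggle",tri([(t,(251,205)),(s,(277,183))]),onz(t,[(251,208)],60))
print("relay top",tri([(t,(267,160)),(s,(241,196))]),onz(t,[(267,162)],96.5))
b=cv2.imread("pics/top0.png");m=(b[150:260,320:400].max(2)<45).astype(np.uint8)
c=max(cv2.findContours(m,0,2)[0],key=cv2.contourArea);r=cv2.minAreaRect(c);bx=cv2.boxPoints(r)+[320,150]
P=onz(t,bx,30);print("tray",P.round(0),P.mean(0),[np.linalg.norm(P[i]-P[(i+1)%4]).round() for i in range(4)])
E
```

```text
[[ 687.   68.   48.]
 [ 619. -189.   48.]
 [ 410. -135.   48.]
 [ 478.  129.   48.]] [548.7904325  -31.93105541  48.        ]
sides [np.float64(265.0), np.float64(216.0), np.float64(273.0), np.float64(218.0)]
yaw -14.912657380090195
yaw -16.30754757073695
toggle [471.34996012 -39.41655937  88.47030472] [[467.21397816 -40.46815935  60.        ]]
relay top [581.29001501 -80.34377694 104.68692094] [[580.97867035 -85.36556993  96.5       ]]
tray [[ 541. -275.   30.]
 [ 545. -382.   30.]
 [ 402. -384.   30.]
 [ 399. -278.   30.]] [ 471.78351679 -330.13595515   30.        ] [np.float64(107.0), np.float64(143.0), np.float64(106.0), np.float64(142.0)]
```

Call:
arm_command([
  [1, -0.8, 0],
  [1, -0.8, 0],
  [1, -0.8, 0],
  [1, -0.8, 0],
  [1, -0.8, 0],
], gripper=[50, 50, 50, 50, 50], twist=[0, 0, 0, 0, 0])

```text
time: 0.78
tool_pos: [254.9, -361.6, 226.6]
tcp_rot: [-3.141, -0.0, 0.326]
contact_force: [-0.9, 0.2, 0.3]
grip_width: 50.9
finger_force: 0.0
```

Call:
arm_command([
  [1, -0.8, 0],
  [1, -0.8, 0],
  [1, -0.8, 0],
  [1, -0.8, 0],
  [1, -0.8, 0],
], gripper=[50, 50, 50, 50, 50], twist=[0, 0, 0, 0, 0])

```text
time: 1.4
tool_pos: [341.3, -226.9, 226.6]
tcp_rot: [-3.141, 0.0, 0.326]
contact_force: [0.1, -0.5, 0.9]
grip_width: 50.0
finger_force: 0.0
```

Call:
arm_command([
  [0.8, -0.9, 0],
  [0.7, -1, 0],
  [0.5, -1, 0],
  [0.4, -1, 0],
  [0.3, -1, 0],
], gripper=[50, 50, 50, 50, 50], twist=[1, 1, 1, 1, 1])

```text
time: 2.02
tool_pos: [388.9, -93.8, 226.6]
tcp_rot: [3.142, 0.0, -0.113]
contact_force: [-0.9, -0.6, -0.5]
grip_width: 50.0
finger_force: 0.0
```

Call:
arm_command([
  [0.3, -1, 0],
  [0.3, -1, 0],
  [0, 0, 0],
  [0, 0, 0],
  [0, 0, 0],
], gripper=[50, 50, 50, 50, 50], twist=[1, 0.84, 0, 0, 0])

```text
time: 2.65
tool_pos: [411.0, -48.4, 226.7]
tcp_rot: [3.141, 0.0, -0.271]
contact_force: [0.3, 0.5, -0.2]
grip_width: 50.2
finger_force: 0.0
```

```bash
python3 - <<'E'
from h import *
o=get_obs();im=capture("wrist");cv2.imwrite("pics/w1.png",im[:,:,::-1]);np.save("w1.npy",o,allow_pickle=True)
w=cam("wrist",o);print(o["tool_pos"],o["tcp_rot"],proj(w,[[468,-39,88],[581,-83,96.5]]))
E
```

```text
[410.97091458 -48.35263356 226.67505746] [ 3.14130120e+00  1.00365413e-04 -2.71443186e-01] [[222.31324056 122.82675677]
 [234.32979098 -35.91740566]]
```

View pics/w1.png

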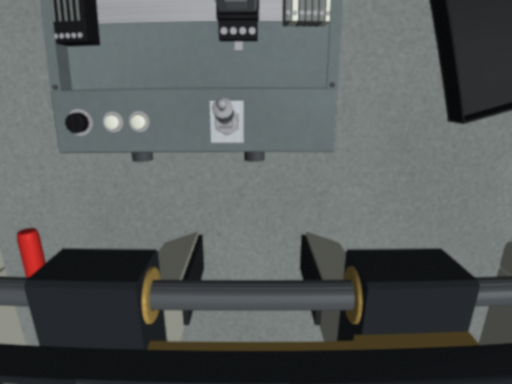

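The wrist view is square to the deck, with its edge level at row 152. The white toggle plate spans about (211,100)–(244,142) and the lever tip is near (223,104). The knob and lamps are at (78,122), (113,122) and (139,122).

```bash
python3 - <<'E'
from h import *
o=np.load("w1.npy",allow_pickle=True).item();w=cam("wrist",o)
b=cv2.imread("pics/w1.png")
m=(b.min(2)>200).astype(np.uint8);n,l,st,ce=cv2.connectedComponentsWithStats(m)
for s,c in zip(st[1:],ce[1:]):
    if s[4]>60: print(s,c)
yaw=o["tcp_rot"][2];X=np.array([np.cos(yaw),np.sin(yaw),0]);Y=np.array([-X[1],X[0],0])
P=onz(w,[(211,100),(244,100),(244,142),(211,142)],50.5);print("plate",P.round(1),P.mean(0))
tip=onz(w,[(223,104)],114.5)[0];print("tip",tip,"-> O",tip-20.7*X)
C=onz(w,[(60,152),(335,152)],50);print("front corners",C,np.linalg.norm(C[1]-C[0]))
v=C[0]-C[1];print("yaw",np.arctan2(v[1],v[0])-np.pi/2, yaw)
O=P.mean(0);O[2]=50
print(proj(w,[O,O+[0,0,13.5],O+[0,0,25.8],O+[0,0,4]+64*(np.sin(.33)*X+np.cos(.33)*np.array([0,0,1]))]).round(1))
crop=cv2.resize(b[80:165,180:280],None,fx=6,fy=6,interpolation=2);cv2.imwrite("pics/c1.png",crop)
E
```

```text
[108 117  10  10  77] [112.64935065 121.31168831]
[135 116   9  11  77] [139.12987013 120.93506494]
plate [[489.1 -30.9  50.5]
 [480.6 -61.2  50.5]
 [441.9 -50.2  50.5]
 [450.7 -18.9  50.5]] [465.58142927 -40.29729619  50.5       ]
tip [483.3998329  -46.47666517 114.5       ] -> O [463.45776444 -40.92653854 114.5       ]
front corners [[ 483.52426709  132.96874387   50.        ]
 [ 408.07660602 -135.09187009   50.        ]] 278.47592771843716
yaw -0.274359698572912 -0.27144318645666643
[[227.5 121.3]
 [226.5 122.5]
 [225.6 123.8]
 [221.4 101.5]]
```

View pics/c1.png

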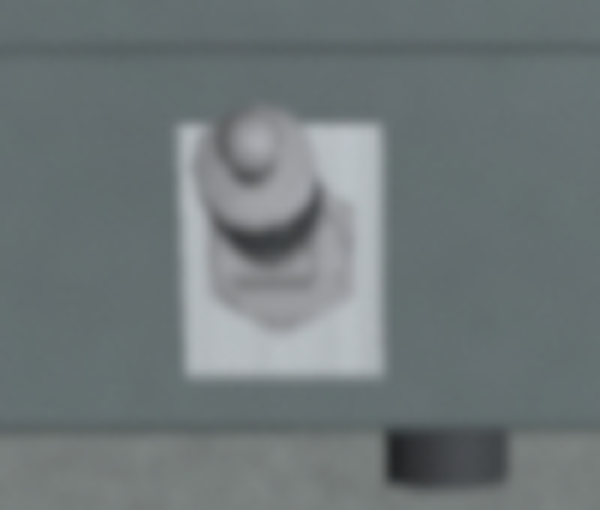

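Call:
arm_command([
  [0.5, -0.17, 0.75],
  [0.5, -0.17, 0.75],
  [0.5, -0.17, 0.75],
  [0.5, -0.17, 0.75],
  [0.5, -0.19, 0.7],
], gripper=[50, 50, 50, 50, 50], twist=[0, 0, 0, 0, 0])

```text
time: 3.32
tool_pos: [477.6, -44.1, 133.6]
tcp_rot: [3.141, 0.0, -0.272]
contact_force: [0.8, -0.1, 0.6]
grip_width: 50.4
finger_force: 0.0
```

```bash
python3 - <<'E'
from h import *
o=get_obs();im=capture("wrist");cv2.imwrite("pics/w2.png",im[:,:,::-1]);np.save("w2.npy",o,allow_pickle=True)
w=cam("wrist",o);print(o["tool_pos"],o["tcp_rot"])
T=Tt(o);print(proj(w,[(T@[0,y,0,1])[:3] for y in(-25,0,25)]),proj(w,[[464.5+20.7*.9634,-40.6-20.7*.268,114.5]]))
E
```

```text
[477.55564947 -44.10137479 133.55805887] [ 3.14143764e+00  1.09429633e-04 -2.71804346e-01]
[[201.48980564 251.59965496]
 [250.06788335 251.6945912 ]
 [298.64836011 251.61336391]] [[250.38235494 224.61945357]]
```

View pics/w2.png

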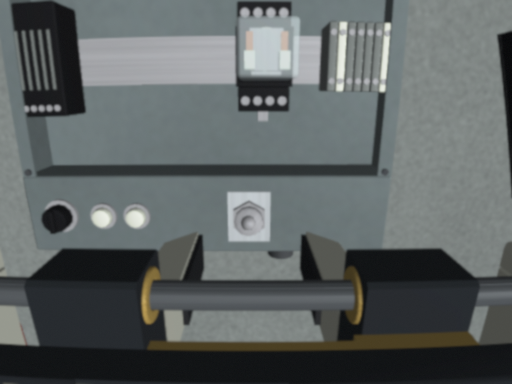

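The lever tip is at (248.5,222), between the fingers (centre column 250) and about 1 mm from the prediction. The relay is visible at about (268,50).

Call:
arm_command([
  [0.01, -0.03, 0.5],
  [0, 0, 0.5],
  [0, 0, 0.5],
  [0, 0, 0.5],
  [0, 0, 0.43],
], gripper=[50, 50, 50, 50, 50], twist=[0, 0, 0, 0, 0])

```text
time: 4.0
tool_pos: [477.6, -42.8, 72.7]
tcp_rot: [3.142, 0.0, -0.271]
contact_force: [0.8, 0.4, 0.4]
grip_width: 49.8
finger_force: 0.0
```

Call:
arm_command([
  [0, 0, 0],
  [0, 0, 0],
  [0, 0, 0],
  [0, 0, 0],
  [0, 0, 0],
], gripper=[5, 5, 5, 5, 5], twist=[0, 0, 0, 0, 0])

```text
time: 4.62
tool_pos: [478.2, -42.3, 73.8]
tcp_rot: [-3.141, -0.001, -0.271]
contact_force: [1.2, 5.1, 2.0]
grip_width: 15.5
finger_force: 30.0
```

Call:
arm_command([
  [0.04, 0, -0.11],
  [0.04, 0, -0.11],
  [0.03, 0, -0.1],
  [0, 0, 0],
  [0, 0, 0],
], gripper=[5, 5, 5, 5, 5], twist=[0, 0, 0, 0, 0])

```text
time: 5.25
tool_pos: [479.9, -42.8, 80.7]
tcp_rot: [-3.141, 0.002, -0.271]
contact_force: [2.2, 5.6, -7.7]
grip_width: 15.5
finger_force: 30.0
```

Call:
arm_command([
  [-0.15, 0, -0.05],
  [-0.16, 0, -0.03],
  [-0.16, 0, -0.02],
  [-0.16, 0, 0],
  [0, 0, 0],
], gripper=[5, 5, 5, 5, 5], twist=[0, 0, 0, 0, 0])

```text
time: 5.88
tool_pos: [466.4, -39.0, 83.9]
tcp_rot: [-3.141, -0.003, -0.271]
contact_force: [5.4, 4.0, -6.2]
grip_width: 15.3
finger_force: 30.0
```

Call:
arm_command([
  [-0.16, 0, 0],
  [-0.16, 0, 0.02],
  [-0.16, 0, 0.03],
  [-0.15, 0, 0.05],
  [0, 0, 0],
], gripper=[5, 5, 5, 5, 5], twist=[0, 0, 0, 0, 0])

```text
time: 6.5
tool_pos: [451.6, -34.9, 81.6]
tcp_rot: [-3.141, -0.004, -0.271]
contact_force: [6.1, 4.4, -4.9]
grip_width: 15.2
finger_force: 30.0
```

Call:
arm_command([
  [-0.06, 0, 0],
  [0.03, 0, 0.1],
  [0.03, 0, 0.1],
  [0.04, 0, 0.12],
  [0, 0, 0],
], gripper=[5, 5, 5, 5, 5], twist=[0, 0, 0, 0, 0])

```text
time: 7.12
tool_pos: [452.2, -35.0, 75.1]
tcp_rot: [-3.141, -0.003, -0.271]
contact_force: [-1.9, 5.6, 14.2]
grip_width: 15.5
finger_force: 30.0
```

Call:
arm_command([
  [0, 0, 0],
  [0, 0, 0],
  [0, 0, -0.7],
  [0, 0, -1],
  [0, 0, -1],
], gripper=[50, 50, 50, 50, 50], twist=[0, 0, 0, 0, 0])

```text
time: 7.75
tool_pos: [450.6, -35.6, 141.3]
tcp_rot: [3.141, 0.001, -0.271]
contact_force: [0.1, 0.1, 0.6]
grip_width: 49.9
finger_force: 0.0
```

```bash
python3 - <<'E'
from h import *
o=get_obs();im=capture("wrist");cv2.imwrite("pics/w3.png",im[:,:,::-1]);np.save("w3.npy",o,allow_pickle=True)
w=cam("wrist",o);print(o["time"],o["tool_pos"],o["tcp_rot"],o["joint_positions"].round(2))
X=np.array([.9634,-.268,0]);O=np.array([465.5,-40,54])
for a in(-.33,-.2,.33):
    d=np.sin(a)*X+np.array([0,0,np.cos(a)]);print(a,proj(w,[O+64*d,O+50*d]).round(1))
print(proj(w,[[581,-83,96.5]]))
b=cv2.imread("pics/w3.png");s=cv2.resize(b[150:260,160:340],None,fx=4,fy=4,interpolation=2);cv2.imwrite("pics/c3.png",s)
E
```

```text
7.75 [450.64119666 -35.62317355 141.31541146] [ 3.14105626e+00  1.08017630e-03 -2.71230529e-01] [-0.25  0.31  1.84 -0.    1.    1.59]
-0.33 [[250.6 239.1]
 [250.6 223.5]]
-0.2 [[250.6 228. ]
 [250.6 215.1]]
0.33 [[250.6 170.9]
 [250.6 173.2]]
[[270.13004383 -21.93836599]]
```

View pics/w3.png

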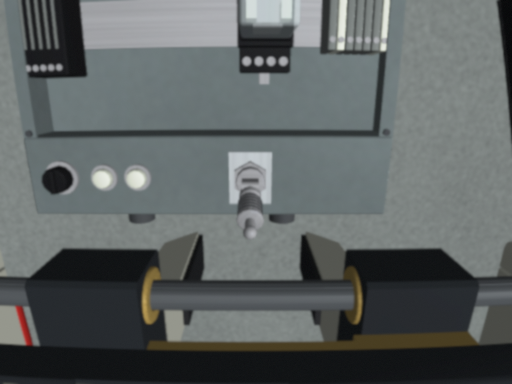

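The lever now leans towards the robot, with its tip at (251,234). The relay is at the top, around (268,30). I'll go to it with the gripper turned 90°.

Call:
arm_command([
  [1, 0.08, -0.3],
  [1, 0.08, -0.3],
  [1, 0.08, -0.2],
  [1, 0.08, 0],
  [1, 0.08, 0],
], gripper=[50, 50, 50, 50, 50], twist=[0, 0, 0, 0, 0])

```text
time: 8.43
tool_pos: [569.2, -79.0, 160.2]
tcp_rot: [3.141, 0.001, -0.271]
contact_force: [-0.6, -0.5, -0.5]
grip_width: 50.3
finger_force: 0.0
```

Call:
arm_command([
  [0.52, 0.03, 0],
  [0, 0, 0],
  [0, 0, 0],
  [0, 0, 0],
  [0, 0, 0],
], gripper=[50, 50, 50, 50, 50], twist=[-1, -1, -1, -1, -1])

```text
time: 9.05
tool_pos: [580.7, -82.9, 160.0]
tcp_rot: [-3.141, 0.001, 0.168]
contact_force: [0.6, 0.3, -0.1]
grip_width: 50.0
finger_force: 0.0
```

Call:
arm_command([
  [0, 0, 0],
  [0, 0, 0],
  [0, 0, 0],
  [0, 0, 0],
  [0, 0, 0],
], gripper=[50, 50, 50, 50, 50], twist=[-1, -1, -1, -1, -1])

```text
time: 9.68
tool_pos: [580.7, -83.0, 160.0]
tcp_rot: [-3.141, 0.001, 0.604]
contact_force: [0.7, 0.4, 0.4]
grip_width: 50.0
finger_force: 0.0
```

Call:
arm_command([
  [0, 0, 0],
  [0, 0, 0],
  [0, 0, 0],
  [0, 0, 0],
  [0, 0, 0],
], gripper=[50, 50, 50, 50, 50], twist=[-1, -1, -1, -1, -1])

```text
time: 10.3
tool_pos: [580.7, -82.9, 160.0]
tcp_rot: [-3.141, 0.001, 1.041]
contact_force: [0.3, 0.7, -0.8]
grip_width: 50.0
finger_force: 0.0
```

Call:
arm_command([
  [0, 0, 0],
  [0, 0, 0],
  [0, 0, 0],
  [0, 0, 0],
  [0, 0, 0],
], gripper=[50, 50, 50, 50, 50], twist=[-1, -1, -1, 0, 0])

```text
time: 10.92
tool_pos: [580.9, -82.8, 160.5]
tcp_rot: [-3.141, 0.0, 1.298]
contact_force: [0.1, 0.1, -0.3]
grip_width: 49.7
finger_force: 0.0
```

```bash
python3 - <<'E'
from h import *
o=get_obs();im=capture("wrist");cv2.imwrite("pics/w4.png",im[:,:,::-1]);np.save("w4.npy",o,allow_pickle=True)
w=cam("wrist",o);print(o["time"],o["tool_pos"],o["tcp_rot"],o["joint_positions"].round(2))
print(proj(w,[[581,-83,96.5]]))
b=cv2.imread("pics/w4.png");a=cv2.imread("pics/c3.png")
h=cv2.copyMakeBorder(b,0,0,0,0,0);a=cv2.resize(a[:,180:540],(288,352));M=np.zeros((384,800,3),np.uint8);M[:,:512]=b;M[:352,512:]=a;cv2.imwrite("pics/m4.png",M)
E
```

```text
10.925 [580.92987362 -82.82263444 160.51799297] [-3.14097787e+00  2.78189148e-04  1.29792950e+00] [-0.27  0.51  1.44 -0.    1.19  0.  ]
[[251.90484134 208.92084681]]
```

View pics/m4.png

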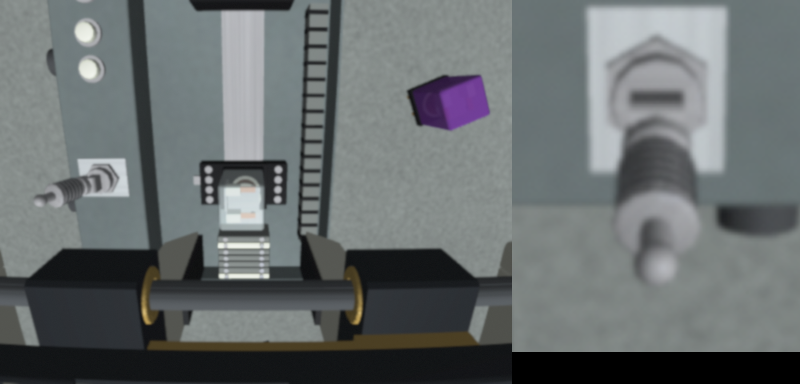

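The toggle is off, with its tip at (40,202), and the collar sits close on the bushing (right inset). The relay cover is around (242,205), on the black socket spanning (200–287, 161–205). It lies left of the prediction (252), so I'll zoom in.

```bash
python3 - <<'E'
from h import *
b=cv2.imread("pics/w4.png");s=cv2.resize(b[150:250,190:300],None,fx=6,fy=6,interpolation=2);cv2.imwrite("pics/c4.png",s)
w4=cam("wrist",np.load("w4.npy",allow_pickle=True).item());w2=cam("wrist",np.load("w2.npy",allow_pickle=True).item())
# socket outline: w4 on z=41.5
P=onz(w4,[(200,161),(287,161),(287,205),(200,205)],41.5);print(P.round(1),np.linalg.norm(P[1]-P[0]))
g=cv2.cvtColor(b,6).astype(int);print("row 215",g[215,205:285].tolist());print("col 242",g[155:250,242].tolist())
E
```

```text
[[ 545.5  -49.7   41.5]
 [ 615.1  -69.1   41.5]
 [ 605.8 -106.6   41.5]
 [ 533.5  -86.4   41.5]] 72.2350409367704
row 215 [126, 127, 127, 127, 128, 128, 128, 128, 127, 127, 127, 126, 126, 134, 156, 175, 187, 191, 193, 194, 201, 217, 223, 225, 225, 225, 226, 226, 226, 226, 226, 226, 226, 226, 223, 216, 208, 204, 205, 205, 205, 205, 205, 205, 206, 205, 205, 206, 206, 208, 213, 218, 220, 221, 219, 217, 211, 194, 165, 136, 127, 128, 129, 129, 128, 128, 128, 128, 127, 128, 127, 127, 126, 126, 126, 125, 126, 126, 126, 127]
col 242 [184, 184, 184, 181, 166, 124, 67, 27, 23, 31, 34, 27, 20, 29, 44, 60, 68, 70, 72, 76, 92, 119, 136, 137, 119, 97, 86, 96, 123, 148, 158, 160, 172, 187, 194, 197, 199, 203, 209, 210, 211, 212, 213, 212, 213, 212, 212, 214, 215, 216, 215, 216, 215, 215, 215, 214, 212, 208, 203, 203, 204, 205, 208, 214, 218, 219, 219, 215, 201, 183, 173, 170, 170, 167, 152, 115, 75, 56, 54, 55, 66, 93, 121, 137, 143, 143, 141, 166, 213, 233, 239, 241, 230, 177, 128]
```

View pics/c4.png

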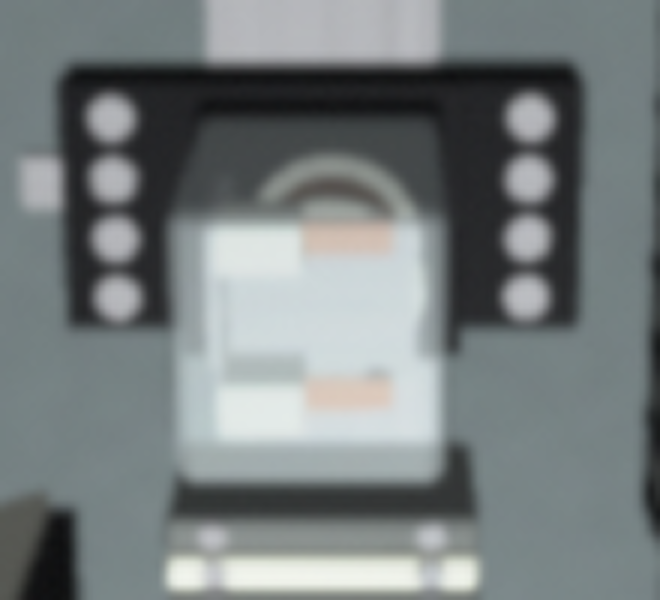

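The relay's top face spans about columns 218–264 and rows 186–230 in the wrist picture, with its centre at (241.3,208).

```bash
python3 - <<'E'
from h import *
o=np.load("w4.npy",allow_pickle=True).item();w4=cam("wrist",o);w2=cam("wrist",np.load("w2.npy",allow_pickle=True).item())
P=onz(w4,[(218.4,186),(264,186),(264,230),(218.4,230)],96.5);C=P.mean(0);print(P.round(1),C,np.linalg.norm(P[1]-P[0]),np.linalg.norm(P[1]-P[2]))
print(proj(w2,[C]), proj(cam("top"),[C]),proj(cam("scene"),[C]))
X=np.array([.9634,-.268]);Y=np.array([.268,.9634]);d=C[:2]-[465.5,-40];print("from toggle",d@X,d@Y)
d=C-o["tool_pos"];yaw=o["tcp_rot"][2];print("tool delta",d[0]*np.cos(yaw)+d[1]*np.sin(yaw),d[0]*np.sin(yaw)-d[1]*np.cos(yaw))
S=onz(w4,[(200.5,161),(287,161)],41.5).mean(0)[:2]-C[:2];print("socket +y edge rel relay",S@X,S@Y)
E
```

```text
[[ 563.5  -61.    96.5]
 [ 593.3  -69.3   96.5]
 [ 585.  -100.5   96.5]
 [ 553.9  -91.9   96.5]] [573.9356093  -80.68191695  96.5       ] 30.965068646198336 32.3312431654836
[[269.23966967  44.71938298]] [[265.25458432 164.76168875]] [[240.35534    196.45760504]]
from toggle 115.36961974066047 -10.132215499464495
tool delta 0.17660837478748959 -7.312401399444548
socket +y edge rel relay 0.6422034305150176 22.187984866236743
```

Call:
arm_command([
  [0.03, -0.28, 0.8],
  [0, 0, 0.8],
  [0, 0, 0.8],
  [0, 0, 0.8],
  [0, 0, 0.7],
], gripper=[60, 60, 60, 60, 60], twist=[0, 0, 0, 0, 0])

```text
time: 11.6
tool_pos: [574.4, -80.1, 62.6]
tcp_rot: [-3.141, 0.0, 1.299]
contact_force: [0.2, 0.4, 0.6]
grip_width: 60.1
finger_force: 0.0
```

Call:
arm_command([
  [0, 0, 0],
  [0, 0, 0],
  [0, 0, 0],
  [0, 0, 0],
  [0, 0, 0],
], gripper=[20, 20, 20, 20, 20], twist=[0, 0, 0, 0, 0])

```text
time: 12.22
tool_pos: [574.6, -80.1, 64.4]
tcp_rot: [3.141, 0.0, 1.3]
contact_force: [-2.8, -0.1, 5.4]
grip_width: 33.5
finger_force: 30.0
```

Call:
arm_command([
  [0.05, 0, 0],
  [0.05, 0, -0.02],
  [0.05, 0, -0.02],
  [0.04, 0, 0],
  [0, 0, 0],
], gripper=[20, 20, 20, 20, 20], twist=[0, 0, 0, 0, 0])

```text
time: 12.85
tool_pos: [574.8, -79.1, 64.4]
tcp_rot: [-3.141, 0.006, 1.3]
contact_force: [-4.8, -14.5, 0.0]
grip_width: 34.2
finger_force: 30.0
```

Call:
arm_command([
  [0.04, 0, 0],
  [0.04, 0, 0],
  [0.04, 0, 0],
  [0.04, 0, 0],
  [0, 0, 0],
], gripper=[20, 20, 20, 20, 20], twist=[0, 0, 0, 0, 0])

```text
time: 13.48
tool_pos: [575.2, -77.7, 64.5]
tcp_rot: [-3.141, 0.009, 1.3]
contact_force: [-8.1, -24.8, 1.4]
grip_width: 34.3
finger_force: 30.0
```

Call:
arm_command([
  [0.02, 0, -0.02],
  [0.02, 0, -0.02],
  [0.02, 0, -0.02],
  [0, 0, -0.02],
  [0, 0, 0],
], gripper=[20, 20, 20, 20, 20], twist=[0, 0, 0, 0, 0])

```text
time: 14.1
tool_pos: [575.7, -75.3, 65.1]
tcp_rot: [-3.14, 0.008, 1.3]
contact_force: [-4.8, -20.9, -8.6]
grip_width: 33.9
finger_force: 30.0
```

```bash
python3 - <<'E'
from h import *
o=get_obs();print({k:np.round(v,3) for k,v in o.items()})
im=capture("wrist");cv2.imwrite("pics/w5.png",im[:,:,::-1]);np.save("w5.npy",o,allow_pickle=True)
im=capture("scene");cv2.imwrite("pics/s5.png",im[:,:,::-1])
E
```

```text
{'time': np.float64(14.1), 'joint_positions': array([-0.258,  0.612,  1.564, -0.009,  0.968,  0.018]), 'dq': array([-0.   , -0.001,  0.001, -0.   , -0.   ,  0.002]), 'tau': array([ 1.2385e+01, -5.6805e+01, -2.1863e+01,  5.6260e+00,  3.9700e-01,
       -2.5000e-02]), 'tool_pos': array([575.685, -75.311,  65.104]), 'tcp_rot': array([-3.14 ,  0.008,  1.3  ]), 'contact_force': array([ -4.806, -20.854,  -8.606]), 'moment': array([-3.778,  0.622, -0.029]), 'finger_force': np.float64(29.996), 'grip_width': np.float64(33.859)}
```

Call:
arm_command([
  [-0.1, 0, 0],
  [-0.1, 0, 0],
  [-0.1, 0, 0],
  [-0.1, 0, 0],
  [0, 0, 0],
], gripper=[20, 20, 20, 20, 20], twist=[0, 0, 0, 0, 0])

```text
time: 14.82
tool_pos: [574.7, -77.3, 65.2]
tcp_rot: [-3.14, -0.004, 1.3]
contact_force: [5.0, 8.0, -13.2]
grip_width: 33.8
finger_force: 30.0
```

Call:
arm_command([
  [-0.06, 0, 0],
  [-0.06, 0, -0.02],
  [-0.06, 0, -0.02],
  [-0.06, 0, 0],
  [0, 0, 0],
], gripper=[20, 20, 20, 20, 20], twist=[0, 0, 0, 0, 0])

```text
time: 15.45
tool_pos: [573.2, -82.7, 66.9]
tcp_rot: [-3.141, -0.004, 1.3]
contact_force: [4.1, 8.3, -7.9]
grip_width: 33.9
finger_force: 30.0
```

Call:
arm_command([
  [-0.03, 0, -0.02],
  [-0.03, 0, -0.02],
  [-0.03, 0, -0.02],
  [0, 0, 0],
  [0, 0, 0],
], gripper=[20, 20, 20, 20, 20], twist=[0, 0, 0, 0, 0])

```text
time: 16.08
tool_pos: [572.6, -84.7, 68.1]
tcp_rot: [-3.14, -0.004, 1.3]
contact_force: [5.0, 10.1, -10.9]
grip_width: 33.8
finger_force: 30.0
```

Call:
arm_command([
  [0.08, 0, 0],
  [0.08, 0, -0.02],
  [0.08, 0, -0.02],
  [0.08, 0, -0.02],
  [0, 0, 0],
], gripper=[20, 20, 20, 20, 20], twist=[0, 0, 0, 0, 0])

```text
time: 16.7
tool_pos: [573.4, -82.0, 69.3]
tcp_rot: [-3.139, 0.003, 1.3]
contact_force: [-0.6, -7.5, -13.4]
grip_width: 33.8
finger_force: 30.0
```

Call:
arm_command([
  [0.06, 0, 0],
  [0.06, 0, -0.02],
  [0.06, 0, -0.02],
  [0.04, 0, 0],
  [0, 0, 0],
], gripper=[20, 20, 20, 20, 20], twist=[0, 0, 0, 0, 0])

```text
time: 17.32
tool_pos: [575.0, -77.2, 71.8]
tcp_rot: [-3.141, 0.004, 1.3]
contact_force: [-3.4, -8.3, -1.4]
grip_width: 33.6
finger_force: 30.0
```

Call:
arm_command([
  [0.03, 0, -0.02],
  [0.03, 0, -0.02],
  [0.02, 0, -0.02],
  [0, 0, -0.02],
  [0, 0, 0],
], gripper=[20, 20, 20, 20, 20], twist=[0, 0, 0, 0, 0])

```text
time: 17.95
tool_pos: [575.3, -75.5, 72.7]
tcp_rot: [-3.14, 0.004, 1.3]
contact_force: [-1.5, -10.0, -12.3]
grip_width: 33.6
finger_force: 30.0
```

```bash
python3 - <<'E'
from h import *
o=get_obs();print(o["tool_pos"])
im=capture("wrist");cv2.imwrite("pics/w6.png",im[:,:,::-1]);np.save("w6.npy",o,allow_pickle=True)
a=cv2.imread("pics/w5.png");b=cv2.imread("pics/w6.png")
M=np.hstack([cv2.resize(i[150:330,170:320],(400,480),interpolation=2) for i in(a,b)]);cv2.imwrite("pics/m6.png",M)
E
```

```text
[575.28084803 -75.53977459  72.66963665]
```

View pics/m6.png

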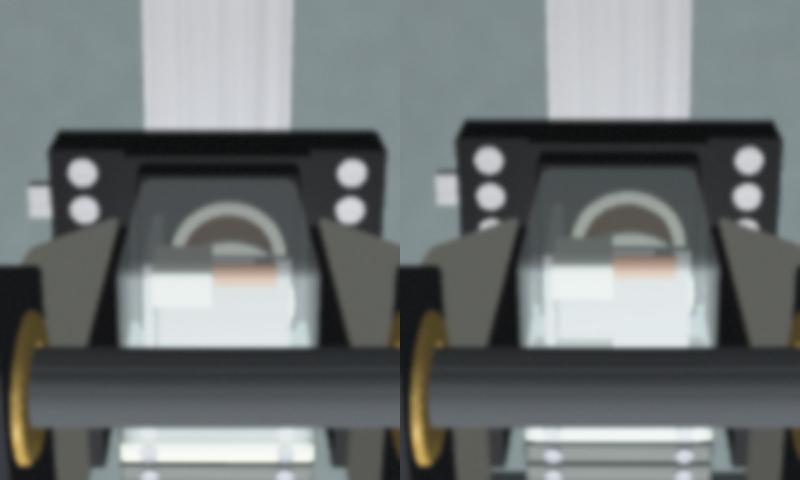

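Both views show the relay held without slip and leaning left, with the socket still seated on the rail. I'll rock it right again.

Call:
arm_command([
  [-0.08, 0, 0],
  [-0.08, 0, 0],
  [-0.08, 0, -0.02],
  [-0.08, 0, -0.02],
  [0, 0, 0],
], gripper=[20, 20, 20, 20, 20], twist=[0, 0, 0, 0, 0])

```text
time: 18.62
tool_pos: [574.9, -80.1, 76.1]
tcp_rot: [3.14, -0.0, 1.301]
contact_force: [-4.0, 1.4, 6.6]
grip_width: 33.8
finger_force: 30.0
```

Call:
arm_command([
  [-0.06, 0, 0],
  [-0.06, 0, -0.02],
  [-0.05, 0, -0.02],
  [0, 0, -0.02],
  [0, 0, 0],
], gripper=[20, 20, 20, 20, 20], twist=[0, 0, 0, 0, 0])

```text
time: 19.25
tool_pos: [574.6, -84.8, 77.9]
tcp_rot: [3.138, -0.0, 1.3]
contact_force: [-0.7, 3.6, 7.6]
grip_width: 33.6
finger_force: 30.0
```

Call:
arm_command([
  [0.04, 0, -0.04],
  [0.04, 0, -0.04],
  [0.02, 0, -0.04],
  [0, 0, -0.04],
  [0, 0, 0],
], gripper=[20, 20, 20, 20, 20], twist=[0, 0, 0, 0, 0])

```text
time: 19.88
tool_pos: [573.9, -82.4, 79.9]
tcp_rot: [-3.141, 0.0, 1.3]
contact_force: [0.2, -0.1, -0.3]
grip_width: 33.8
finger_force: 30.0
```

Call:
arm_command([
  [0, 0, -0.2],
  [0, 0, -0.4],
  [0, 0, -0.8],
  [0, 0, -0.8],
  [-0.3, 0, 0],
], gripper=[20, 20, 20, 20, 20], twist=[0, 0, 0, 0, 0])

```text
time: 20.5
tool_pos: [573.1, -89.7, 137.1]
tcp_rot: [3.137, 0.0, 1.3]
contact_force: [0.1, 0.9, -2.0]
grip_width: 33.9
finger_force: 30.0
```

Call:
arm_command([
  [-0.7, -0.1, 0],
  [-1, -0.1, 0],
  [-1, -0.1, 0],
  [-1, -0.1, 0],
  [-1, -0.1, 0],
], gripper=[20, 20, 20, 20, 20], twist=[0, 0, 0, 0, 0])

```text
time: 21.12
tool_pos: [526.8, -200.9, 133.9]
tcp_rot: [-3.14, -0.0, 1.299]
contact_force: [0.3, 0.3, -1.1]
grip_width: 33.7
finger_force: 30.0
```

Call:
arm_command([
  [-1, -0.1, 0],
  [-1, -0.1, 0],
  [-1, -0.1, 0],
  [-1, -0.1, 0],
  [-0.7, -0.1, 0],
], gripper=[20, 20, 20, 20, 20], twist=[0, 0, 0, 0, 0])

```text
time: 21.75
tool_pos: [483.3, -310.7, 134.0]
tcp_rot: [-3.14, -0.0, 1.298]
contact_force: [-0.4, 0.3, -1.7]
grip_width: 33.6
finger_force: 30.0
```

Call:
arm_command([
  [-0.6, -0.1, 0],
  [-0.35, -0.17, 0],
  [0, 0, 0],
  [0, 0, 0],
  [0, 0, 0],
], gripper=[20, 20, 20, 20, 20], twist=[0, 0, 0, 0, 0])

```text
time: 22.38
tool_pos: [472.4, -329.7, 135.0]
tcp_rot: [3.142, -0.0, 1.301]
contact_force: [-0.6, -0.2, -1.3]
grip_width: 34.0
finger_force: 30.0
```

```bash
python3 - <<'E'
from h import *
o=get_obs();print(o["time"],o["tool_pos"],o["tcp_rot"],o["contact_force"])
for n in("wrist","top","scene"):
    im=capture(n);cv2.imwrite(f"pics/{n}7.png",im[:,:,::-1])
a=cv2.imread("pics/wrist7.png");b=cv2.imread("pics/scene7.png");t=cv2.imread("pics/top7.png")
M=np.zeros((600,800,3),np.uint8);M[:384,:512]=a;M[:288,512:]=cv2.resize(b[120:264,140:284],(288,288));M[300:588,512:]=cv2.resize(t[140:260,300:420],(288,288));M[384:584,:400]=cv2.resize(b[150:270,190:330],(400,200));cv2.imwrite("pics/m7.png",M)
t=cam("wrist",o);print(proj(t,[[472,-330,30],[541,-275,30],[545,-382,30],[402,-384,30],[399,-278,30]]))
E
```

```text
22.375 [ 472.3766947  -329.73400823  135.02877284] [ 3.14151513e+00 -6.64945639e-07  1.30059216e+00] [-0.5984198  -0.19090795 -1.28030484]
[[251.32525253 192.11434207]
 [320.13408834 101.40321287]
 [351.4355092  227.03064839]
 [190.72610934 269.4129578 ]
 [144.58290825 154.91045211]]
```

View pics/m7.png

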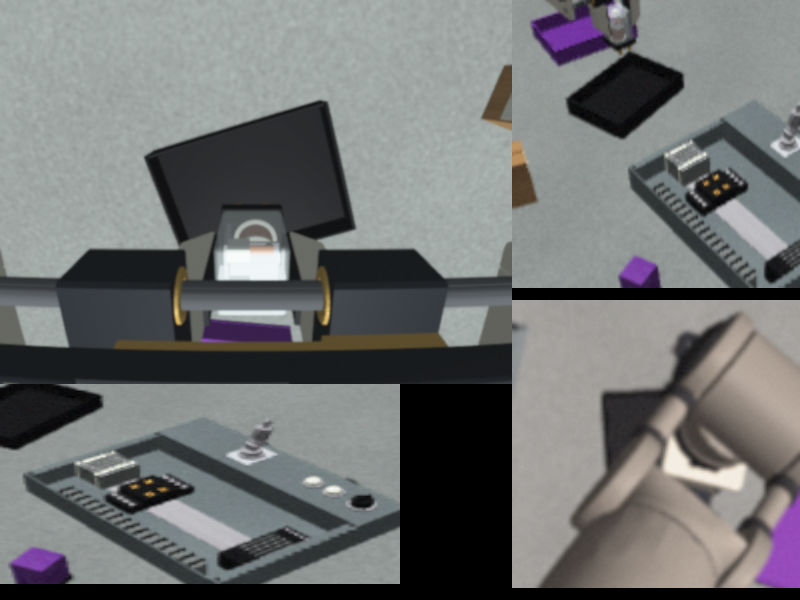

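The relay is in the grip over the tray, whose wrist-view corners (326,101), (355,228) and (146,154) match the prediction. The socket is in place with its contacts exposed.

Call:
arm_command([
  [0, 0, 0.8],
  [0, 0, 1],
  [0, 0, 0.9],
  [0, 0, 0.6],
  [0, 0, 0.3],
], gripper=[20, 20, 20, 20, 20], twist=[0, 0, 0, 0, 0])

```text
time: 23.15
tool_pos: [472.0, -330.1, 44.3]
tcp_rot: [-3.141, -0.0, 1.3]
contact_force: [-0.1, 0.1, -1.3]
grip_width: 34.1
finger_force: 30.0
```

Call:
arm_command([
  [0, 0, 0.08],
  [0, 0, 0.06],
  [0, 0, 0],
  [0, 0, 0],
  [0, 0, 0],
], gripper=[20, 20, 20, 20, 20], twist=[0, 0, 0, 0, 0])

```text
time: 23.78
tool_pos: [472.1, -330.4, 41.7]
tcp_rot: [3.141, 0.0, 1.3]
contact_force: [0.7, -0.5, -0.8]
grip_width: 33.8
finger_force: 30.0
```

Call:
arm_command([
  [0, 0, 0.05],
  [0, 0, 0.05],
  [0, 0, 0.04],
  [0, 0, 0],
  [0, 0, 0],
], gripper=[20, 20, 20, 20, 20], twist=[0, 0, 0, 0, 0])

```text
time: 24.4
tool_pos: [472.1, -330.4, 39.5]
tcp_rot: [3.141, 0.001, 1.3]
contact_force: [-3.1, 2.0, 12.2]
grip_width: 34.0
finger_force: 30.0
```

Contact with 12 N, so I release gently and rise.

Call:
arm_command([
  [0, 0, -0.04],
  [0, 0, 0],
  [0, 0, 0],
  [0, 0, 0],
  [0, 0, 0],
], gripper=[36, 38, 42, 50, 60], twist=[0, 0, 0, 0, 0])

```text
time: 25.02
tool_pos: [472.0, -330.3, 38.8]
tcp_rot: [-3.141, -0.0, 1.3]
contact_force: [-0.6, 0.3, 0.4]
grip_width: 55.8
finger_force: 0.0
```

Call:
arm_command([
  [0, 0, -0.2],
  [0, 0, -0.6],
  [0, 0, -1],
  [0, 0, -1],
  [0, 0, -1],
], gripper=[64, 64, 64, 64, 64], twist=[0, 0, 0, 0, 0])

```text
time: 25.65
tool_pos: [472.2, -330.4, 136.1]
tcp_rot: [3.14, 0.001, 1.3]
contact_force: [0.1, -0.7, -0.1]
grip_width: 64.0
finger_force: 0.0
```

Call:
arm_command([
  [0, 0, -0.8],
  [0, 0, 0],
  [0, 0, 0],
  [0, 0, 0],
  [0, 0, 0],
], gripper=[64, 64, 64, 64, 64], twist=[0, 0, 0, 0, 0])

```text
time: 26.28
tool_pos: [471.8, -330.1, 153.2]
tcp_rot: [-3.14, -0.001, 1.3]
contact_force: [-0.6, -1.1, -0.5]
grip_width: 63.7
finger_force: 0.0
```

```bash
python3 - <<'E'
from h import *
o=get_obs();print(o["time"],o["tool_pos"],o["contact_force"])
im=capture("wrist");cv2.imwrite("pics/w8.png",im[:,:,::-1]);a=im[:,:,::-1]
print(proj(cam("wrist",o),[[472,-330,70],[472,-330,15]]).round())
# bright/clear relay inside the dark tray region
m=(a.min(2)>120).astype(np.uint8)[100:260,180:330];n,l,s,c=cv2.connectedComponentsWithStats(m)
print([(x.tolist(),(y+[180,100]).round().tolist()) for x,y in zip(s[1:],c[1:]) if x[4]>60])
g=cv2.resize(cv2.cvtColor(a.copy(),6)[60:280,120:370],(63,28),interpolation=3)
print("\n".join("".join(" .:-=+*#%@"[v*10//256] for v in r) for r in g))
E
```

```text
26.275 [ 471.8014151  -330.08319258  153.22123665] [-0.60673397 -1.11303603 -0.54177296]
[[252. 200.]
 [252. 181.]]
[([0, 0, 130, 40, 2597], [223.0, 113.0]), ([144, 0, 6, 23, 75], [327.0, 108.0]), ([52, 72, 41, 50, 1826], [252.0, 199.0]), ([31, 128, 119, 32, 1550], [281.0, 249.0])]<stdin>:9: RuntimeWarning: overflow encountered in scalar multiply
Traceback (most recent call last):
OverflowError: Python integer 256 out of bounds for uint8
```

The relay's clear cover is centred at (252,199), where an upright relay in the tray should appear (252,200). The gripper is empty and clear, so I hand in.

```bash
python3 -c "
from plant import *
print(close_job())"
```

```text
the job is handed in; nothing more can be done
None
```

The job is handed in at about 26 s of the 53 s allowed: the toggle is off with its collar looking locked down in the image, the relay was rocked left and right until free with the socket still on its rail, and it stands upright in the black tray. No verdict came back.

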